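# Gauge a ball bearing between caliper jaws with the thumbwheel

### The job

Get the ball bearing set up for an outside-diameter check on the caliper that is clamped jaws-up in the bench stand: roll its thumbwheel to open the jaws wide enough, lay the bearing flat on the two rest rails between the jaws, centred across them, and let go of it. Then roll the thumbwheel back with a light, steady fingertip until it slips on the wheel, so that the bearing is snugly nipped between the two jaws, and leave it so. Never press hard on the wheel, do not push the sliding jaw directly, never squeeze the bearing hard, and leave the other loose things on the bench where they are.

Things in the scene. Friction and masses are not known exactly. Their poses are not given: they have to be found in the camera images.
- caliper_stand: Bench stand, fixed: grey plate 84 x 222 x 14 mm on four levelling feet (underside 3 to 9 mm above the bench), two posts hold a steel caliper level, jaws up, beam along the stand's y. Origin: underside of the plate, on the beam's centre line; heights below are above this origin. Axes: z up, +y along the beam towards the fixed jaw, x across the beam. Turned by up to 0.3 rad.
- fixed_jaw: The caliper's fixed jaw, 14 mm wide across the beam, top 86 mm above the stand's origin, its flat face looking along the stand's -y. Same origin and axes as caliper_stand; its face lies at y = +75 mm.
- sliding_jaw: Sliding jaw with its slider, 14 to 18 mm wide across the beam, 76 mm long; jaw top 86 mm above the stand's origin. Its pocket's steel cheeks, top 65.5 mm above the stand's origin, flank the thumbwheel. Axes as the stand's; origin on the sliding jaw's face, level with the stand's origin. It moves only along the beam.
- caliper_opening (a joint): Gap between the two jaw faces in m: 0 shut, 0.085 fully open; starts at 0.026 to 0.042, too narrow for the bearing. Grows as the sliding jaw moves along the stand's -y. The slider drags with about 1.8 N and stays where it is left.
- thumbwheel: Knurled steel roller, 20 mm diameter, 9 mm wide, axis across the beam and 60 mm above the stand's origin, 56.5 mm behind the sliding jaw's face; it travels with the slider. Origin at its centre; its frame turns with it. Dragging its top along the beam moves the jaw the same way by half the drag (20 mm of drag: 10 mm of jaw), as it rolls on the beam; towards the stand's -y opens, +y shuts.
- wheel_top (a point): Top of the thumbwheel's rim, 70 mm above the stand's origin, 4.5 mm above the cheeks; only this part is exposed. Axes as the stand's. The slider floats on a stiff leaf spring (30 N/mm). A press of 4.5 to 5.5 N rolls it; once the jaws have bitten the tip slips on the rim, which gives a proper measuring nip (3 to 8 N); a lighter press nips too weakly, a harder one squeezes too hard.
- rest (a point): Top of the two rest rails, 62 mm above the stand's origin: where the centre of the bearing's underside lies when it touches the fixed jaw, 26 mm from that jaw's face, midway between the rails. Axes as the stand's. Rails 10 mm wide, 22 mm apart, 42 mm over both, along y from the fixed jaw to 67 mm before it; the sliding jaw travels between them.
- fixed_face (a point): Centre of the fixed jaw's face, 69.5 mm above the stand's origin (half height of a bearing on the rails). Axes as the stand's.
- jaw_face (a point): Centre of the sliding jaw's face, 69.5 mm above the stand's origin. Axes as the stand's.
- bearing: Steel ball bearing, 52 mm outside diameter, 15 mm thick, about 0.2 kg, lying flat on the bench. Origin at the centre of its underside, z up.
- tape_black: Roll of black tape, 58 mm diameter, 19 mm high, a bystander. Origin at the centre of its underside.
- spanner_c: Combination spanner, 218 x 31 x 10 mm, lying flat in front of the stand, a bystander. Origin at the middle of its underside.
- pliers_red: Combination pliers with red handles, 191 x 66 x 12 mm, a bystander. Origin at the middle of its underside.
- brake_pad: Disc brake pad, 99 x 44 x 12 mm, a bystander. Origin at the middle of its underside.
- driver_orange: Screwdriver with orange handle, 190 x 26 x 26 mm, a bystander. Origin at the middle of its underside.
Mind the look-alikes: they are no part of the job. What is shaped like the bearing but red is not meant.

How it is judged:
On the way, in this order (a step that is already met when the one before it is completed fails the run):
1. the jaws are opened to more than 54 mm (value of joint caliper_opening above 0.054 m), for 0.2 s.
2. the bearing lies flat on the rails between the open jaws, centred across them within 6 mm, released (x of bearing in the frame of rest between -0.006 and 0.006 m and y of bearing in the frame of rest between -0.035 and 0.002 m and z of bearing in the frame of rest between -0.0025 and 0.0025 m and angle between bearing's own z axis and vertical below 0.1 rad and contact force between bearing and the fingers below 0.1 N), for 0.2 s.
3. the bearing is nipped: the sliding jaw presses on it with more than 2.5 N and the fixed jaw with more than 1.5 N (contact force between bearing and sliding_jaw above 2.5 N and contact force between bearing and fixed_jaw above 1.5 N and contact force between bearing and the fingers below 0.1 N), for 0.2 s.
At the end, for the whole second after the job is handed in: The bearing lies flat on the rest rails (within 2.5 mm in height), centred across the jaws within 6 mm, with no more than 1.5 mm between it and either jaw, at rest and released (x of bearing in the frame of rest between -0.006 and 0.006 m and y of bearing in the frame of rest above -0.0015 m and y of bearing in the frame of jaw_face below 0.0275 m and z of bearing in the frame of rest between -0.0025 and 0.0025 m and angle between bearing's own z axis and vertical below 0.1 rad and linear speed of bearing below 0.01 m/s); the robot touches nothing.
It fails at once if the sliding jaw or its slider is pushed directly by fingers or arm with more than 4 N (contact force between any of the fingers, the arm and sliding_jaw above 4 N).
It fails at once if the thumbwheel is pressed with more than 9 N (contact force between the fingers and thumbwheel above 9 N).
It fails at once if a jaw squeezes the bearing with more than 9 N (contact force between bearing and sliding_jaw above 9 N or contact force between bearing and fixed_jaw above 9 N).
It fails at once if a bystander is moved by more than 20 mm (distance of any of tape_black, spanner_c, pliers_red, brake_pad, driver_orange from where it was at the start of the episode above 0.02 m).
It also fails if it takes over 70 s, if anything falls off the work surface, if the arm or the gripper's body presses on something with over 40 N, if the wrist force passes 120 N, or if a joint passes its speed limit or range.

### The arm

A 6-joint arm with a two-finger parallel gripper is mounted at the origin on a cart in front of the work surface, level with it; the furniture and walls round the work are solid. World frame = base frame: x ahead of the robot, y to its left, z up, the work surface at z = 0. Lengths are in m, angles in rad, forces in N, time in s.
With the tool pointing down it reaches from about 0.35 to 0.975 m from the base axis. Payload 4.9 kg.
Tool frame: the origin (TCP) lies at the very end of the fingers, on their centre line; the grasp point (between the pads) lies 19 mm behind it; z points along the fingers, y is the line along which they close (so a half turn about z gives the same grasp; the last joint's range is limited). The gripper opens to 85 mm and grips with 20 to 120 N. Pads are 22 mm wide; open, the fingers measure 114 mm over their backs; the gripper's body (76 mm by 85 mm) begins 54 mm behind the grasp point. The pads swing forward as they close: fully open they stand 13 mm farther back than shut.
Start: joints at [-1.254, 0.053, 1.613, -0, 1.476, -0.119], TCP at [0.264, -0.567, 0.193] pointing down, gripper open.
Joint ranges: [-3.01, 3.01], [-1.01, 2.22], [0.06, 2.58], [-1.02, 4.17], [0.09, 2.62], [-3.14, 3.14]. Speed limits (rad/s): [2.57, 2.57, 3.14, 3.14, 3.14, 3.14].

### API

Orientations are given as a rotation vector (axis times angle).
In Python, from station import get_obs, get_image, finish_job gives the robot as it stands. The module is installed in compiled form; this text tells all that it offers.
- The arm moves only by the tool carry_out, never from a script. Its argument "rows" is a list of rows, each a list of 7 numbers: the turn, a rotation vector about the tool's x, y, z as a fraction of full scale, then the shift along the tool's x, y, z as a fraction of full scale, then the closure, from -1 (fully open) to 1 (shut). A call has 1 to 5 rows; each row is the pose to reach, as a shift and turn from the pose commanded when the call began, along the tool's axes at that moment, turning the shorter way round; what a row does not reach only later rows make up. Full scale, the value 1, is 300 mm for a shift and pi rad for a turn. A row lasts 1/10 s, in which the tool goes at most 50 mm and 8.59 degrees, less where a joint would pass 70% of its speed; a pose out of reach is approached as far as the arm can. A call with a number of a shift or a turn outside -1 to 1 is refused whole. A call with a gripper value outside its range is refused whole. The fingers move at their own pace and stop on an object; "force" is the grip in N (left out, the last holds). Time passes only in rows, so rows that repeat a pose let the fingers close. It gives the time, the measured TCP pose, the force, the opening and the grip force at its end, in the units of the state.
- get_obs(): the state, without advancing time (a new reading comes with each control period).
- get_image(name): name is "scene" or "top"; returns a dict with "img" (384x512x3 uint8, blue, green, red), "mtx" (3x3 intrinsics, pixels), "D" ([k1, k2, p1, p2, k3] as OpenCV has them; the pictures are not rectified), "R" (3x3) and "t" (3): a world point X has camera coordinates R X + t. Camera axes: x right, y down, z forward; pixel columns grow to the right and rows downward; lengths in m; the calibration is good to about 2 mm. A picture is of the moment at which its call begins. There is no depth.
- finish_job(): hands the job in; it is judged then, once.
The state is a dict: "t": time; "q": joint angles; "dq": joint speeds; "effort": joint torques, N m; "tool_pos": TCP position; "tool_rot": TCP orientation; "contact_force": force on the tool from outside, world axes, zero at the start; "wrist_torque": the same for the moment, N m; "opening": finger opening in m; "grip_force": force on a finger pad.
Only numpy, scipy, OpenCV 4.12 (cv2) and the standard library are available. Lean on these libraries where they do the work, as an engineer would, in place of code of your own. Each camera call takes 0.05 s, during which the arm holds its last target. There are 200 camera calls.

## Working session

There is one attempt and no reset: what is moved stays moved. The work goes in short steps, Python scripts to look and compute and a tool call to move; the robot and the scene stay as the last step left them, time stands still between calls to the robot, and variables do not carry over. Pictures are saved under pics/ and viewed, at most 10 in all, crops included, and the job is handed in when it is done.

Besides the shell and the picture viewer there is one more tool, called after ">>>" by a JSON object that holds its "fn" and its "kwargs". carry_out: Moves the arm, as the interface text tells. Shift numbers are shares of 300 mm and turn numbers shares of pi rad, none past 1 either way. Its arguments: {"type":"object","properties":{"rows":{"type":"array"},"force":{"type":"number"}},"required":["rows"]}

```bash
mkdir -p pics; python3 - <<'E'
from station import *
import cv2,numpy as np
o=get_obs();print({k:np.round(v,4).tolist() for k,v in o.items()})
for n in("scene","top"):
    d=get_image(n);cv2.imwrite(f"pics/{n}0.png",d["img"]);np.savez(n+"0.npz",**d);print(n,-d["R"].T@d["t"],d["mtx"].tolist(),d["D"])
E
```

```text
{'t': 0.0, 'q': [-1.254, 0.0534, 1.6143, 0.0, 1.476, -0.119], 'dq': [0.0006, 0.0003, 0.0014, -0.0004, -0.0008, 0.0003], 'effort': [0.0009, -39.3673, -37.0181, -0.0002, 0.0069, -0.0], 'tool_pos': [0.2636, -0.5659, 0.1917], 'tool_rot': [-3.0653, -0.6786, 0.0003], 'contact_force': [0.1639, 0.1606, 0.668], 'wrist_torque': [0.1139, 0.0333, 0.0013], 'grip_force': 0.0, 'opening': 0.0854}
scene [-0.2012128   0.66499719  0.69409903] [[398.07933122206026, 0.0, 257.17118728052486], [0.0, 398.07933122206026, 192.92008182330719], [0.0, 0.0, 1.0]] [-0.10803397  0.          0.          0.          0.        ]
top [0.36604159 0.04215765 1.35061714] [[498.9876897239487, 0.0, 251.08408120221424], [0.0, 498.9876897239487, 194.15630391274144], [0.0, 0.0, 1.0]] [-0.17821009  0.          0.          0.          0.        ]
```

View pics/scene0.png

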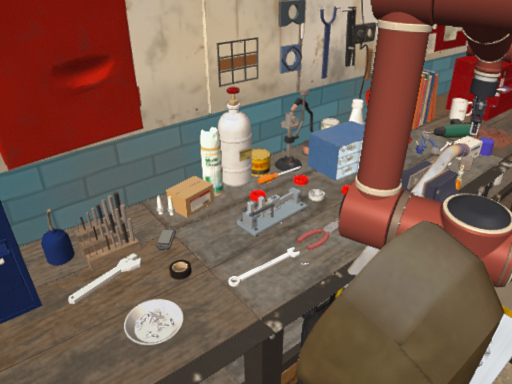

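View pics/top0.png

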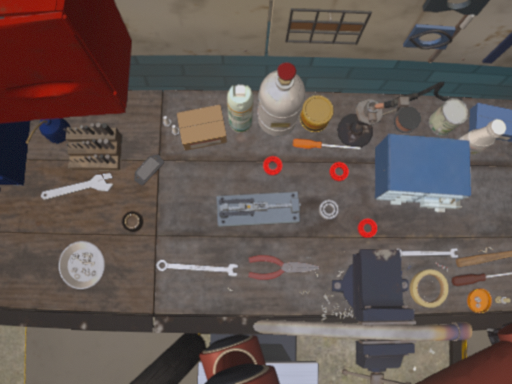

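The scene shot shows the stand at about (272,210) and the steel bearing at about (316,195). The top shot shows the stand at (258,208), the bearing at (329,209), and red rings at (273,166), (339,171) and (368,228). Next I'll enlarge the stand in both views.

```bash
cat > h.py <<'E'
import numpy as np,cv2
from station import *
def ray(d,px):
    p=cv2.undistortPoints(np.array(px,float).reshape(-1,1,2),d["mtx"],d["D"]).reshape(-1,2)
    v=np.c_[p,np.ones(len(p))]@d["R"]; return -d["R"].T@d["t"],v
def plane(d,px,z):
    c,v=ray(d,px); return c+v*((z-c[2])/v[:,2])[:,None]
def proj(d,X):
    return cv2.projectPoints(np.array(X,float).reshape(-1,3),cv2.Rodrigues(d["R"])[0],d["t"],d["mtx"],d["D"])[0].reshape(-1,2)
E
python3 - <<'E'
from h import *
t=np.load("top0.npz");s=np.load("scene0.npz")
a=cv2.resize(t["img"][180:240,205:345],None,fx=5.6,fy=5.6,interpolation=cv2.INTER_CUBIC)
b=cv2.resize(s["img"][175:240,230:330],None,fx=4,fy=4,interpolation=cv2.INTER_CUBIC)
c=np.zeros((a.shape[0]+b.shape[0],784,3),np.uint8);c[:a.shape[0],:a.shape[1]]=a;c[a.shape[0]:,:b.shape[1]]=b
cv2.imwrite("pics/crop0.png",c);print(a.shape,b.shape)
print(plane(t,[[329,209],[217,197],[298,192],[299,221],[219,225]],0.0))
print(t["R"])
E
```

```text
(336, 784, 3) (260, 400, 3)
[[ 0.56413002 -0.19112818  0.        ]
 [ 0.59374901  0.11729265  0.        ]
 [ 0.61056659 -0.10556195  0.        ]
 [ 0.53008263 -0.10787753  0.        ]
 [ 0.51658728  0.11022111  0.        ]]
[[ 0.01010883 -0.99983103  0.01535358]
 [-0.9849229  -0.01260756 -0.17253384]
 [ 0.17269826 -0.01337798 -0.98488392]]
```

View pics/crop0.png

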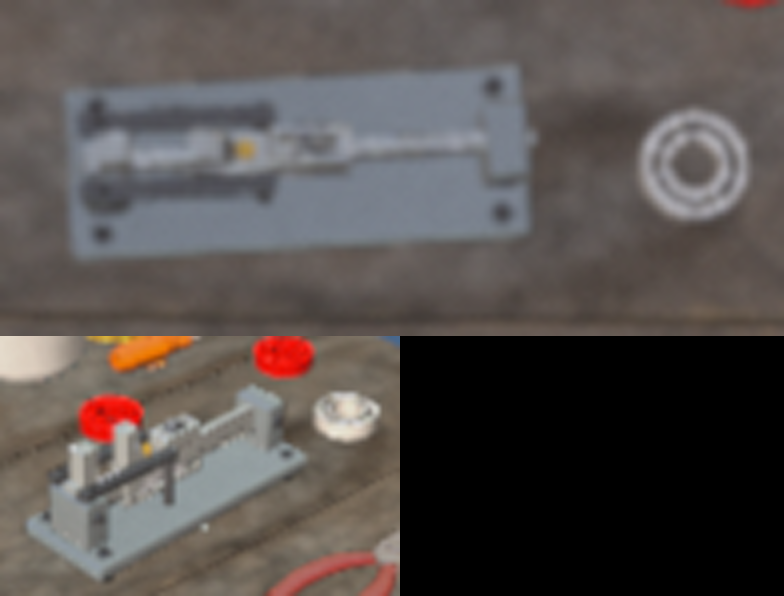

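```bash
python3 - <<'E'
from h import *
t=np.load("top0.npz");s=np.load("scene0.npz")
def rectify(d,z,cx,cy,w,hh,res):
    # world patch: cols = -y, rows = -x
    C,R=np.meshgrid(np.arange(int(w/res)),np.arange(int(hh/res)))
    X=np.stack([cx+hh/2-R*res,cy+w/2-C*res,np.full(C.shape,z)],-1)
    p=proj(d,X).reshape(*C.shape,2).astype(np.float32)
    return cv2.remap(d["img"],p[...,0],p[...,1],cv2.INTER_CUBIC)
W,H,res=.3,.16,.0005
for n,d in(("top",t),("scene",s)):
    im=rectify(d,.020,.56,0,W,H,res)
    hsv=cv2.cvtColor(im,cv2.COLOR_BGR2HSV);b=im.astype(int)
    m=((b[...,0]-b[...,2])>8).astype(np.uint8)
    m=cv2.morphologyEx(m,cv2.MORPH_OPEN,np.ones((5,5)))
    m=cv2.morphologyEx(m,cv2.MORPH_CLOSE,np.ones((25,25)))
    c=max(cv2.findContours(m,0,2)[0],key=cv2.contourArea);r=cv2.minAreaRect(c)
    bx=cv2.boxPoints(r);print(n,r[1][0]*res,r[1][1]*res,r[2],"centre",.56+H/2-r[0][1]*res,W/2-r[0][0]*res)
    cv2.drawContours(im,[bx.astype(int)],0,(0,255,0),1);rt=im
    if n=="top":A=im
    else:Bm=im
C=rectify(t,.092,.56,0,W,H,res)
cv2.imwrite("pics/rect.png",np.vstack([np.hstack([A])[60:260],Bm[60:260],C[60:260]]))
# bearing: bright blob both views
for n,d,box in(("top",t,(195,225,313,345)),("scene",s,(185,206,305,328))):
    y0,y1,x0,x1=box;g=d["img"][y0:y1,x0:x1].astype(int)
    m=((g.min(2)>110)).astype(np.uint8)
    c=max(cv2.findContours(m,0,2)[0],key=cv2.contourArea);e=cv2.minEnclosingCircle(c);br=cv2.boundingRect(c)
    print(n,e[0][0]+x0,e[0][1]+y0,e[1],br,plane(d,[[e[0][0]+x0,e[0][1]+y0]],.015 if n=="top" else .0085))
E
```

```text
top 0.08124542236328125 0.22251240539550782 86.2359619140625 centre 0.5604732360839844 0.0051068115234375044
scene 0.08186737060546875 0.22235435485839844 85.52862548828125 centre 0.5582295074462891 0.008012039184570302
top 328.5 209.0 10.062405586242676 (6, 4, 20, 20) [[ 0.56191539 -0.18716069  0.015     ]]
scene 316.0 194.0 8.24631118774414 (3, 4, 17, 13) [[ 0.56323497 -0.19044925  0.0085    ]]
```

View pics/rect.png

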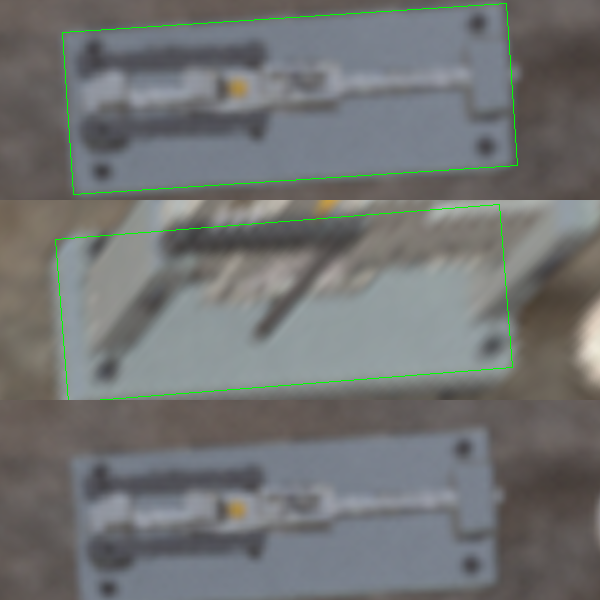

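The plate's green box sits at columns 62–517. The fixed jaw is at columns 95–130, the sliding jaw face is near 187, and the dark cheek pocket is near 298. Next, a close-up rectified into the stand frame at wheel-top height.

```bash
cat >> h.py <<'E'
A0=0.070; S0=np.array([.5605,.0051,.006])
def s2w(P,a=A0,S=S0):
    c,s=np.cos(a),np.sin(a); return np.asarray(P,float)@np.array([[c,-s,0],[s,c,0],[0,0,1]]).T+S
def rect(d,h,y0,y1,x0,x1,res):
    # cols: stand y decreasing from y1; rows: stand x decreasing from x1
    C,R=np.meshgrid(np.arange(y1,y0,-res),np.arange(x1,x0,-res))
    p=proj(d,s2w(np.stack([R,C,np.full(C.shape,h)],-1).reshape(-1,3))).reshape(*C.shape,2).astype(np.float32)
    return cv2.remap(d["img"],p[...,0],p[...,1],cv2.INTER_CUBIC)
E
cat > look.py <<'E'
from h import *
import sys
n=sys.argv[1];out=[]
for c,h in(("top",.070),("top",.086),("scene",.070),("scene",.086)):
    d=dict(np.load(c+n+".npz")); im=rect(d,h,-.08,.11,-.025,.025,.00025)
    im=im[:,:760]
    for y in np.arange(-.07,.11,.01):
        k=int((.11-y)/.00025); cv2.line(im,(k,0),(k,12 if abs(y)<1e-6 else 5),(0,255,255) if abs(y)<1e-6 else (0,255,0),1)
    cv2.line(im,(0,100),(8,100),(0,255,0),1);out+=[im[25:175]]
cv2.imwrite(f"pics/look{n}.png",np.vstack(out))
E
sed -i 's/im\[25:175\]/im[:150]/' look.py; python3 look.py 0
```

```text
(no output)
```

View pics/look0.png

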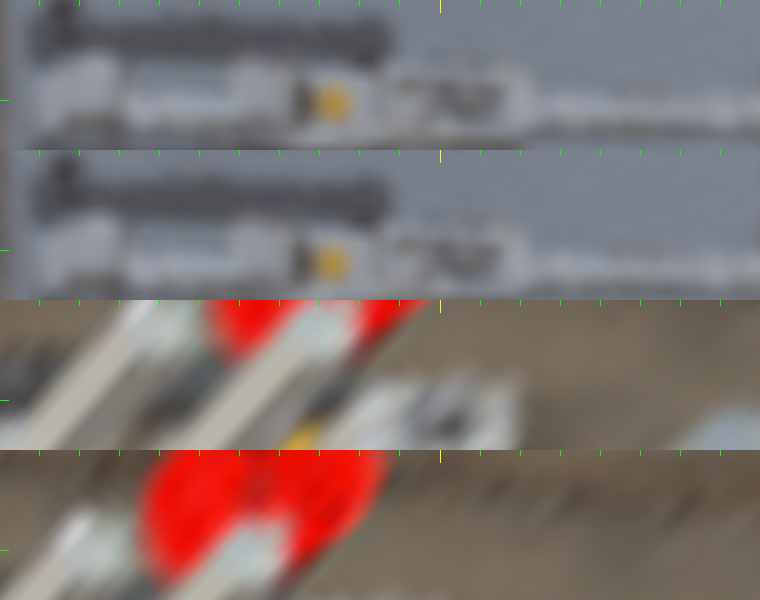

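```bash
sed -i 's/S0=np.array.*/S0=np.array([.5605,.0080,.006])/' h.py; cat > go.py <<'E'
# go.py X Y Z : numbers for tool to reach stand-frame target (mm), tool pointing down, tool y along stand x; "w" prefix: world
from h import *
import sys
from scipy.spatial.transform import Rotation as Ro
a=sys.argv[1:];o=get_obs()
T=np.array(a[1:4],float)/1000
if a[0]=="s": T=s2w(T)
yaw=float(a[4]) if len(a)>4 else A0
y=np.array([np.cos(yaw),np.sin(yaw),0]);z=np.array([0,0,-1.]);x=np.cross(y,z)
G=Ro.from_matrix(np.c_[x,y,z]);C=Ro.from_rotvec(o["tool_rot"]);
print("target",T.round(4),"turn",((C.inv()*G).as_rotvec()/np.pi).round(4),"shift",(C.inv().apply(T-o["tool_pos"])/.3).round(4))
print("t",o["t"],"pos",o["tool_pos"].round(4),"stand mm",((np.array(o["tool_pos"])-S0)@Ro.from_euler("z",A0).as_matrix()*1000).round(1),"F",np.round(o["contact_force"],2),o["opening"])
E
python3 go.py s 0 1 220; python3 go.py w 264 -566 350
```

```text
target [0.5604 0.009  0.226 ] turn [-0.0005 -0.0004 -0.3836] shift [ 1.7059 -1.32   -0.111 ]
t 0.1 pos [ 0.2636 -0.566   0.1918] stand mm [-336.3 -551.8  185.8] F [-0.16  0.22 -0.13] 0.08559423189041868
target [ 0.264 -0.566  0.35 ] turn [-0.0005 -0.0004 -0.3836] shift [ 1.200e-03 -4.000e-04 -5.272e-01]
t 0.1 pos [ 0.2636 -0.566   0.1918] stand mm [-336.3 -551.8  185.8] F [-0.16  0.22 -0.13] 0.08559423189041868
```

>>> {"fn": "carry_out", "kwargs": {"rows": [[0, 0, -0.05, 0, 0, -0.167, 1], [0, 0, -0.1, 0.03, -0.02, -0.33, 1], [0, 0, -0.14, 0.1, -0.1, -0.45, 1], [0, 0, -0.19, 0.22, -0.18, -0.45, 1], [0, 0, -0.23, 0.35, -0.27, -0.45, 1]], "force": 20}}

```text
t: 0.6
tool_pos: [0.3252, -0.4485, 0.3297]
tool_rot: [2.623, 1.723, -0.0]
contact_force: [0.0, -0.9, 0.1]
opening: 0.0122
grip_force: 0.0
```

```bash
python3 go.py s 0 1 220
```

```text
target [0.5604 0.009  0.226 ] turn [ 0.0006  0.0007 -0.1524] shift [1.7117 0.1127 0.3429]
t 0.6 pos [ 0.3252 -0.4485  0.3297] stand mm [-266.7 -439.   323.7] F [ 0.04 -0.89  0.1 ] 0.012234361398352232
```

>>> {"fn": "carry_out", "kwargs": {"rows": [[0, 0, -0.04, 0.16, 0.01, 0, 1], [0, 0, -0.08, 0.32, 0.02, 0, 1], [0, 0, -0.12, 0.48, 0.03, 0, 1], [0, 0, -0.1524, 0.64, 0.04, 0, 1], [0, 0, -0.1524, 0.8, 0.05, 0, 1]]}}

```text
t: 1.1
tool_pos: [0.4351, -0.233, 0.3275]
tool_rot: [-2.145, -2.295, -0.0]
contact_force: [1.1, -1.0, -0.2]
opening: 0.0
grip_force: 0.0
```

```bash
python3 go.py s 0 1 220
```

```text
target [0.5604 0.009  0.226 ] turn [-0.0001 -0.0001 -0.0007] shift [0.7763 0.4715 0.3386]
t 1.1 pos [ 0.4351 -0.233   0.3275] stand mm [-142.  -231.6  321.5] F [ 1.15 -1.01 -0.23] 4.8847792696435024e-05
```

>>> {"fn": "carry_out", "kwargs": {"rows": [[0, 0, 0, 0.15, 0.09, 0.05, 1], [0, 0, 0, 0.3, 0.18, 0.1, 1], [0, 0, 0, 0.45, 0.27, 0.18, 1], [0, 0, 0, 0.6, 0.36, 0.26, 1], [0, 0, 0, 0.74, 0.45, 0.338, 1]]}}

```text
t: 1.6
tool_pos: [0.5423, -0.0261, 0.2381]
tool_rot: [2.146, 2.294, -0.0]
contact_force: [0.9, 0.1, -0.4]
opening: -0.0001
grip_force: 0.0
```

```bash
python3 go.py s 0 1 90
```

```text
target [0.5604 0.009  0.096 ] turn [ 0.     0.    -0.001] shift [0.1128 0.0681 0.4735]
t 1.6 pos [ 0.5423 -0.0261  0.2381] stand mm [-20.6 -32.8 232.1] F [ 0.9   0.1  -0.37] -7.487281112096076e-05
```

>>> {"fn": "carry_out", "kwargs": {"rows": [[0, 0, 0, 0.03, 0.02, 0.15, 1], [0, 0, 0, 0.03, 0.02, 0.3, 1], [0, 0, 0, 0.03, 0.02, 0.4, 1], [0, 0, 0, 0.03, 0.02, 0.4, 1], [0, 0, 0, 0.03, 0.02, 0.4, 1]]}}

```text
t: 2.1
tool_pos: [0.5471, -0.0187, 0.1191]
tool_rot: [-2.146, -2.293, 0.001]
contact_force: [-0.2, 0.0, -0.1]
opening: -0.0002
grip_force: 0.0
```

```bash
python3 go.py s 0 1 80;  python3 - <<'E'
from h import *
for n in("scene","top"): np.savez(n+"1.npz",**get_image(n))
t=np.load("top1.npz")["img"][170:250,200:340];s=np.load("scene1.npz")["img"][150:250,220:320]
cv2.imwrite("pics/c1.png",np.hstack([cv2.resize(t,(560,320),interpolation=2)[:,140:500],cv2.resize(s,(320,320),interpolation=2)]))
E
```

```text
target [0.5604 0.009  0.086 ] turn [-0.0003 -0.0001 -0.0012] shift [0.0893 0.0504 0.1103]
t 2.1 pos [ 0.5471 -0.0187  0.1191] stand mm [-15.2 -25.7 113.1] F [-0.22  0.   -0.06] -0.0001899046686078906
```

View pics/c1.png

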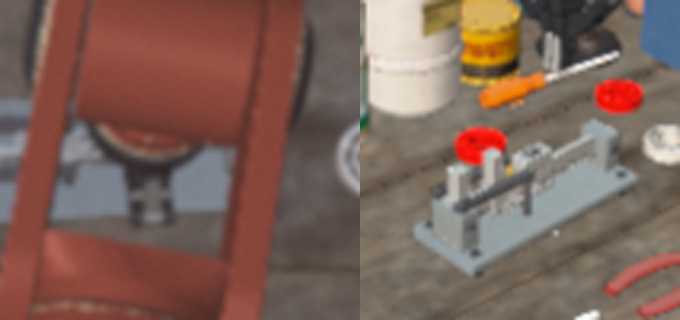

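The top crop shows the shut fingers over the stand. The scene crop shows the stand at (520,200) with no gripper, which is odd, so I'll check how that image compares.

```bash
python3 - <<'E'
from h import *
a=np.load("scene0.npz");b=np.load("scene1.npz")
print(np.abs(a["img"].astype(int)-b["img"]).mean(), b["t"]-a["t"])
d=get_image("scene");o=get_obs();print(proj(d,[o["tool_pos"]]),o["t"],np.abs(d["img"].astype(int)-b["img"]).mean())
dd=np.abs(d["img"].astype(int)-a["img"]).max(2)>40;ys,xs=np.nonzero(dd);print(xs.min(),xs.max(),ys.min(),ys.max())
cv2.imwrite("pics/s2.png",d["img"])
E
```

```text
13.084679497612846 [0. 0. 0.]
[[281.1401869  181.78723852]] 2.25 1.2435150146484375
258 511 0 286
```

View pics/s2.png

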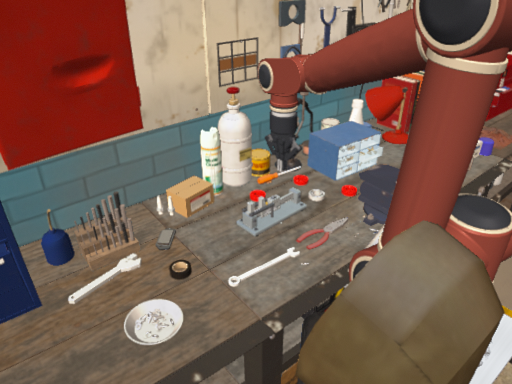

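The arm is now over the stand: the gripper is at about (285,150), with the tip just above the stand at about (281,180).

```bash
python3 go.py s 0 1 78
```

```text
target [0.5604 0.009  0.084 ] turn [ 0.0016  0.0004 -0.0013] shift [0.0917 0.0426 0.1274]
t 2.25 pos [ 0.5493 -0.0193  0.1222] stand mm [-13.1 -26.4 116.2] F [-1.09 -1.13  0.44] 0.00016524639131633765
```

>>> {"fn": "carry_out", "kwargs": {"rows": [[0, 0, 0, 0.0917, 0.0426, 0.05, 1], [0, 0, 0, 0.0917, 0.0426, 0.1, 1], [0, 0, 0, 0.0917, 0.0426, 0.115, 1], [0, 0, 0, 0.0917, 0.0426, 0.115, 1]]}}

```text
t: 2.65
tool_pos: [0.5579, 0.0091, 0.0844]
tool_rot: [-2.147, -2.293, 0.001]
contact_force: [-0.0, 0.2, -0.7]
opening: 0.0002
grip_force: 0.0
```

```bash
python3 go.py s 0 1 76;python3 go.py s 0 1 76
```

```text
target [0.5604 0.009  0.082 ] turn [-0.0003  0.     -0.0012] shift [-0.001   0.0084  0.008 ]
t 2.65 pos [0.5579 0.0091 0.0844] stand mm [-2.5  1.3 78.4] F [-0.03  0.22 -0.66] 0.00023068939444184427
target [0.5604 0.009  0.082 ] turn [-0.0003  0.     -0.0012] shift [-0.001   0.0084  0.008 ]
t 2.65 pos [0.5579 0.0091 0.0844] stand mm [-2.5  1.3 78.4] F [-0.03  0.22 -0.66] 0.00023068939444184427
```

>>> {"fn": "carry_out", "kwargs": {"rows": [[0, 0, -0.001, 0, 0.008, 0.005, 1], [0, 0, -0.001, 0, 0.008, 0.01, 1], [0, 0, -0.001, 0, 0.008, 0.015, 1]]}}

```text
t: 2.95
tool_pos: [0.5612, 0.0093, 0.0807]
tool_rot: [2.143, 2.296, 0.001]
contact_force: [-0.2, -0.0, 0.6]
opening: -0.0
grip_force: 0.0
```

>>> {"fn": "carry_out", "kwargs": {"rows": [[0, 0, 0, 0, 0, 0.002, 1], [0, 0, 0, 0, 0, 0.002, 1]]}}

```text
t: 3.15
tool_pos: [0.5606, 0.0096, 0.0794]
tool_rot: [-2.143, -2.297, 0.0]
contact_force: [-0.2, -0.1, 0.3]
opening: 0.0001
grip_force: 0.0
```

>>> {"fn": "carry_out", "kwargs": {"rows": [[0, 0, 0, 0, 0, 0.001, 1], [0, 0, 0, 0, 0, 0.002, 1]]}}

```text
t: 3.35
tool_pos: [0.5607, 0.0097, 0.0789]
tool_rot: [2.143, 2.297, 0.0]
contact_force: [0.3, -0.8, -0.2]
opening: -0.0002
grip_force: 0.0
```

>>> {"fn": "carry_out", "kwargs": {"rows": [[0, 0, 0, 0, 0, 0.0015, 1], [0, 0, 0, 0, 0, 0.0015, 1]]}}

```text
t: 3.55
tool_pos: [0.5607, 0.0097, 0.0783]
tool_rot: [-2.143, -2.297, 0.0]
contact_force: [0.8, -0.1, 0.0]
opening: -0.0002
grip_force: 0.0
```

>>> {"fn": "carry_out", "kwargs": {"rows": [[0, 0, 0, 0, 0, 0.0015, 1], [0, 0, 0, 0, 0, 0.0015, 1]]}}

```text
t: 3.75
tool_pos: [0.5606, 0.0097, 0.0778]
tool_rot: [-2.143, -2.297, 0.0]
contact_force: [-0.1, 0.4, 0.7]
opening: -0.0002
grip_force: 0.0
```

>>> {"fn": "carry_out", "kwargs": {"rows": [[0, 0, 0, 0, 0, 0.0015, 1], [0, 0, 0, 0, 0, 0.0015, 1]]}}

```text
t: 3.95
tool_pos: [0.5606, 0.0097, 0.0775]
tool_rot: [-2.143, -2.297, 0.0]
contact_force: [0.0, 0.0, -0.1]
opening: -0.0003
grip_force: 0.0
```

>>> {"fn": "carry_out", "kwargs": {"rows": [[0, 0, 0, 0, 0, 0.0015, 1], [0, 0, 0, 0, 0, 0.0015, 1]]}}

```text
t: 4.15
tool_pos: [0.5606, 0.0097, 0.077]
tool_rot: [-2.143, -2.297, 0.0]
contact_force: [0.4, -0.2, -0.6]
opening: 0.0
grip_force: 0.0
```

>>> {"fn": "carry_out", "kwargs": {"rows": [[0, 0, 0, 0, 0, 0.0015, 1], [0, 0, 0, 0, 0, 0.0015, 1]]}}

```text
t: 4.35
tool_pos: [0.5606, 0.0097, 0.0765]
tool_rot: [-2.143, -2.297, 0.0]
contact_force: [-0.3, -0.7, 0.2]
opening: -0.0001
grip_force: 0.0
```

>>> {"fn": "carry_out", "kwargs": {"rows": [[0, 0, 0, 0, 0, 0.0015, 1], [0, 0, 0, 0, 0, 0.0015, 1]]}}

```text
t: 4.55
tool_pos: [0.5606, 0.0097, 0.0761]
tool_rot: [-2.143, -2.297, 0.0]
contact_force: [0.5, 0.9, -0.0]
opening: 0.0002
grip_force: 0.0
```

>>> {"fn": "carry_out", "kwargs": {"rows": [[0, 0, 0, 0, 0, 0.0015, 1], [0, 0, 0, 0, 0, 0.0015, 1]]}}

```text
t: 4.75
tool_pos: [0.5607, 0.0097, 0.0756]
tool_rot: [-2.143, -2.297, 0.0]
contact_force: [-0.1, 0.1, 0.6]
opening: -0.0
grip_force: 0.0
```

>>> {"fn": "carry_out", "kwargs": {"rows": [[0, 0, 0, 0, 0, 0.0015, 1], [0, 0, 0, 0, 0, 0.0015, 1]]}}

```text
t: 4.95
tool_pos: [0.5607, 0.0097, 0.0752]
tool_rot: [-2.143, -2.297, 0.0]
contact_force: [-0.5, -0.7, -0.2]
opening: 0.0
grip_force: 0.0
```

>>> {"fn": "carry_out", "kwargs": {"rows": [[0, 0, 0, 0, 0, 0.0015, 1], [0, 0, 0, 0, 0, 0.0015, 1]]}}

```text
t: 5.15
tool_pos: [0.5606, 0.0097, 0.0747]
tool_rot: [-2.143, -2.297, 0.0]
contact_force: [0.5, -0.4, -0.9]
opening: 0.0001
grip_force: 0.0
```

>>> {"fn": "carry_out", "kwargs": {"rows": [[0, 0, 0, 0, 0, 0.0015, 1], [0, 0, 0, 0, 0, 0.0015, 1]]}}

```text
t: 5.35
tool_pos: [0.5606, 0.0097, 0.0743]
tool_rot: [-2.143, -2.297, 0.0]
contact_force: [-0.4, -0.5, -0.1]
opening: -0.0001
grip_force: 0.0
```

>>> {"fn": "carry_out", "kwargs": {"rows": [[0, 0, 0, 0, 0, 0.0015, 1], [0, 0, 0, 0, 0, 0.0015, 1]]}}

```text
t: 5.55
tool_pos: [0.5606, 0.0097, 0.0739]
tool_rot: [-2.143, -2.297, 0.0]
contact_force: [-0.4, 0.1, -0.2]
opening: 0.0002
grip_force: 0.0
```

>>> {"fn": "carry_out", "kwargs": {"rows": [[0, 0, 0, 0, 0, 0.0015, 1], [0, 0, 0, 0, 0, 0.0015, 1]]}}

```text
t: 5.75
tool_pos: [0.5606, 0.0097, 0.0734]
tool_rot: [-2.143, -2.297, 0.0]
contact_force: [-0.1, -1.1, -0.2]
opening: 0.0001
grip_force: 0.0
```

>>> {"fn": "carry_out", "kwargs": {"rows": [[0, 0, 0, 0, 0, 0.0015, 1], [0, 0, 0, 0, 0, 0.0015, 1]]}}

```text
t: 5.95
tool_pos: [0.5606, 0.0097, 0.0729]
tool_rot: [-2.143, -2.297, 0.0]
contact_force: [0.7, 0.2, -0.1]
opening: 0.0003
grip_force: 0.0
```

```bash
python3 - <<'E'
from h import *
d=get_image("scene");np.savez("scene3.npz",**d);t=get_image("top");np.savez("top3.npz",**t)
o=get_obs();print(proj(d,[o["tool_pos"]]),proj(t,[o["tool_pos"]]))
a=cv2.resize(d["img"][165:225,235:315],(800,600),interpolation=2)
cv2.imwrite("pics/c3.png",a)
E
```

```text
[[270.86465396 197.83043844]] [[256.78594513 205.42161018]]
```

View pics/c3.png

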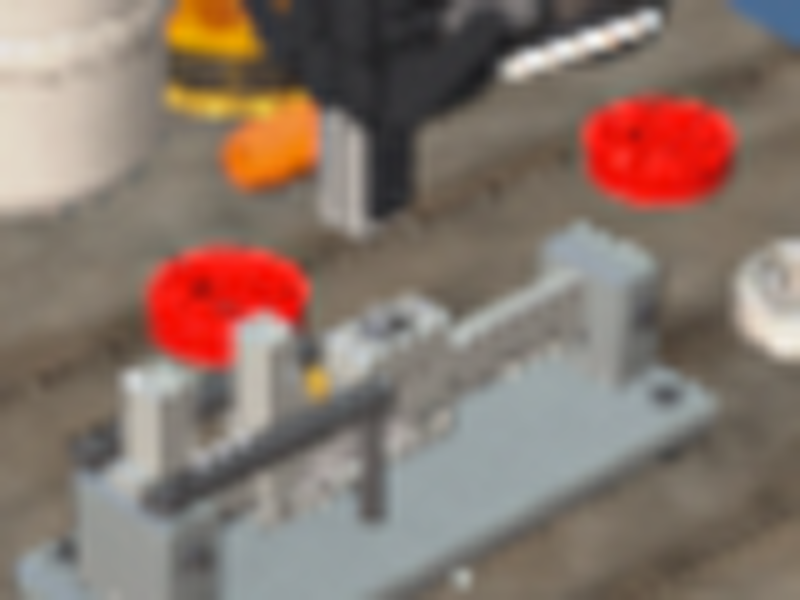

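The scene crop shows the finger tips near crop (350,230), which is about pixel (270,188). The TCP should project to (271,198), so the tips appear well above the wheel at crop (390,322). I'll compare this with earlier frames and triangulate the tip.

```bash
python3 - <<'E'
from h import *
s=np.load("scene0.npz");t=np.load("top3.npz");t1=np.load("top1.npz")
print("start scene",proj(s,[[.2636,-.566,.1918]]),"t1",proj(t1,[[.547,-.019,.119],[.547,-.019,.14]]),"t3 tip,+20,+40,body73",proj(t,[[.5606,.0097,.073+k] for k in(0,.02,.04,.073)]))
d=np.load("scene3.npz");P=np.array([.5606,.0097,.073])
print("scene3",proj(d,[P+[0,0,k] for k in(0,.01,.02,.03,.073)]),proj(d,[s2w([0,-.007,.07]),s2w([0,.075,.086]),s2w([-.042,-.111,.014]),s2w([-.042,.111,.014])]))
a=cv2.resize(t["img"][180:235,225:295],(560,440),interpolation=2)
b=cv2.resize(s["img"][60:150,440:512],(240,300),interpolation=2);b=np.vstack([b,np.zeros((140,240,3),np.uint8)])
cv2.imwrite("pics/c4.png",np.hstack([a,b]))
E
```

```text
start scene [[468.79827983 144.01319405]] t1 [[268.73836455 208.19284483]
 [269.16816937 206.9540481 ]] t3 tip,+20,+40,body73 [[256.79901414 205.43581091]
 [257.00795068 204.25774218]
 [257.22345059 203.04257299]
 [257.59421509 200.95166976]]
scene3 [[270.88278144 197.82036724]
 [270.92257295 194.93996466]
 [270.96255778 192.03412732]
 [271.00273501 189.10261862]
 [271.17766254 176.19892169]] [[273.03727277 195.93942427]
 [252.49470644 201.45506629]
 [305.80249218 204.42281015]
 [253.3005353  233.59897545]]
```

View pics/c4.png

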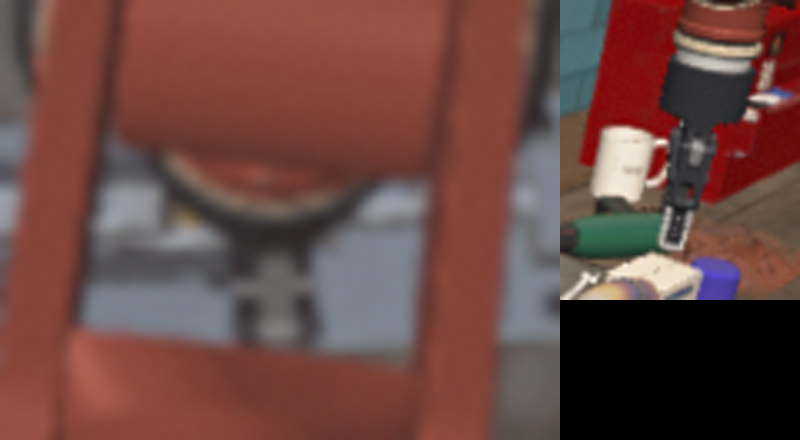

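The start frame shows the open finger tips at about (474,135) against a projected (469,144), so the drawn tips sit about 30 mm above the TCP there too. I'll measure the tip by image difference and then lower by an amount that is safe either way.

```bash
cat > tip.py <<'E'
from h import *
import sys
s=np.load("scene0.npz")["img"].astype(int)
d=dict(np.load(sys.argv[1])) if len(sys.argv)>1 else get_image("scene")
m=(np.abs(d["img"].astype(int)-s).max(2)>25)
for c in range(262,282):
    r=np.nonzero(m[150:215,c])[0]; print(c,r.max()+150 if len(r) else None,end="; ")
o=get_obs();P=o["tool_pos"];print("\nTCP px",proj(d,[P]).round(1).tolist(),P.round(4),o["contact_force"].round(1),o["t"])
E
python3 tip.py scene3.npz
```

```text
262 170; 263 170; 264 170; 265 174; 266 185; 267 187; 268 187; 269 188; 270 188; 271 188; 272 188; 273 186; 274 186; 275 185; 276 184; 277 177; 278 176; 279 176; 280 175; 281 175; 
TCP px [[270.9, 197.8]] [0.5606 0.0097 0.073 ] [-0.1 -0.1  0.4] 6.05
```

>>> {"fn": "carry_out", "kwargs": {"rows": [[0, 0, 0, 0, 0, 0.01, 1], [0, 0, 0, 0, 0, 0.02, 1], [0, 0, 0, 0, 0, 0.03, 1], [0, 0, 0, 0, 0, 0.04, 1], [0, 0, 0, 0, 0, 0.04, 1]]}}

```text
t: 6.55
tool_pos: [0.5601, 0.0098, 0.0602]
tool_rot: [-2.142, -2.296, 0.001]
contact_force: [0.6, -0.5, 0.4]
opening: 0.0001
grip_force: 0.0
```

```bash
python3 tip.py
```

```text
262 175; 263 175; 264 176; 265 178; 266 189; 267 190; 268 190; 269 191; 270 192; 271 192; 272 190; 273 190; 274 190; 275 189; 276 188; 277 181; 278 180; 279 180; 280 179; 281 179; 
TCP px [[270.9, 201.4]] [0.5604 0.0098 0.0605] [0.4 0.2 0.4] 6.6
```

>>> {"fn": "carry_out", "kwargs": {"rows": [[0, 0, 0, 0, 0, -0.05, 1], [0, 0, 0, 0.1, 0, -0.05, 1], [0, 0, 0, 0.2, 0, -0.05, 1], [0, 0, 0, 0.274, 0, -0.05, 1], [0, 0, 0, 0.274, 0, -0.03, 1]]}}

```text
t: 7.1
tool_pos: [0.5563, 0.0939, 0.0725]
tool_rot: [2.138, 2.299, 0.005]
contact_force: [0.6, -0.3, 0.3]
opening: -0.0001
grip_force: 0.0
```

>>> {"fn": "carry_out", "kwargs": {"rows": [[0, 0, 0, 0, 0, 0, 1], [0, 0, 0, 0, 0, 0.01, 1], [0, 0, 0, 0, 0, 0.01, 1]]}}

```text
t: 7.4
tool_pos: [0.5549, 0.0908, 0.0668]
tool_rot: [-2.144, -2.296, 0.001]
contact_force: [-0.8, -0.2, 0.1]
opening: -0.0002
grip_force: 0.0
```

```bash
sed -i 's/range(262,282)/range(*C)/; s/^s=/C=(int(sys.argv[2]),int(sys.argv[3])) if len(sys.argv)>3 else (262,282);s=/' tip.py; sed -i 's/if len(sys.argv)>1 else/if len(sys.argv)>1 and sys.argv[1]!="-" else/' tip.py; python3 tip.py - 238 262; python3 go.py s 0 84 30; python3 -c "
from h import *
d=np.load('scene0.npz');print(proj(d,[s2w([0,.084,h]) for h in (.083,.086,.089)]),proj(d,[s2w([0,.084,.086])+[a,b,0] for a in(-.01,.01) for b in(-.011,.011)]))"
```

```text
238 178; 239 180; 240 182; 241 183; 242 183; 243 183; 244 185; 245 197; 246 198; 247 199; 248 200; 249 200; 250 200; 251 200; 252 199; 253 199; 254 199; 255 197; 256 189; 257 188; 258 187; 259 187; 260 187; 261 186; 
TCP px [[250.5, 209.9]] [0.5549 0.0909 0.0668] [0.7 0.5 0.1] 7.45
target [0.5546 0.0918 0.036 ] turn [-0.0002  0.     -0.0006] shift [ 0.0032 -0.0007  0.1028]
t 7.45 pos [0.5549 0.0909 0.0668] stand mm [ 0.2 83.1 60.8] F [0.74 0.51 0.11] 0.00022104699645026168
[[250.14167728 203.5158604 ]
 [250.12547529 202.61938735]
 [250.109236   201.72041084]] [[255.38207492 202.7741205 ]
 [249.2006533  205.4443147 ]
 [251.0299873  199.85663601]
 [244.87772476 202.46454184]]
```

>>> {"fn": "carry_out", "kwargs": {"rows": [[0, 0, 0, 0, 0, 0.01, 1], [0, 0, 0, 0, 0, 0.02, 1], [0, 0, 0, 0, 0, 0.03, 1], [0, 0, 0, 0, 0, 0.03, 1], [0, 0, 0, 0, 0, 0.03, 1]]}}

```text
t: 7.95
tool_pos: [0.5548, 0.0917, 0.0578]
tool_rot: [-2.143, -2.297, 0.0]
contact_force: [-0.3, 0.2, 0.4]
opening: 0.0001
grip_force: 0.0
```

>>> {"fn": "carry_out", "kwargs": {"rows": [[0, 0, 0, 0, 0, 0.005, 1], [0, 0, 0, 0, 0, 0.005, 1]]}}

```text
t: 8.15
tool_pos: [0.5549, 0.0918, 0.0564]
tool_rot: [-2.143, -2.297, 0.0]
contact_force: [-0.4, 0.0, 0.6]
opening: 0.0003
grip_force: 0.0
```

>>> {"fn": "carry_out", "kwargs": {"rows": [[0, 0, 0, 0, 0, 0.005, 1], [0, 0, 0, 0, 0, 0.005, 1]]}}

```text
t: 8.35
tool_pos: [0.5549, 0.0917, 0.0548]
tool_rot: [-2.143, -2.297, 0.0]
contact_force: [-0.7, -0.4, 0.2]
opening: -0.0001
grip_force: 0.0
```

>>> {"fn": "carry_out", "kwargs": {"rows": [[0, 0, 0, 0, 0, 0.004, 1], [0, 0, 0, 0, 0, 0.004, 1]]}}

```text
t: 8.55
tool_pos: [0.5551, 0.0918, 0.0546]
tool_rot: [-2.143, -2.297, 0.0]
contact_force: [-1.8, 0.5, 4.2]
opening: -0.0002
grip_force: 2.2
```

>>> {"fn": "carry_out", "kwargs": {"rows": [[0, 0, 0, 0, 0, 0.004, 1], [0, 0, 0, 0, 0, 0.004, 1]]}}

```text
t: 8.75
tool_pos: [0.5551, 0.0918, 0.0545]
tool_rot: [-2.143, -2.297, 0.001]
contact_force: [-6.3, -0.6, 10.3]
opening: -0.0
grip_force: 5.3
```

>>> {"fn": "carry_out", "kwargs": {"rows": [[0, 0, 0, 0, 0, -0.05, 1], [0, 0, 0, -0.07, 0, -0.07, 1], [0, 0, 0, -0.17, 0, -0.07, 1], [0, 0, 0, -0.27, 0, -0.07, 1], [0, 0, 0, -0.283, 0, -0.05, 1]]}}

```text
t: 9.25
tool_pos: [0.5624, 0.0044, 0.0692]
tool_rot: [2.144, 2.292, 0.002]
contact_force: [-0.1, 0.7, 0.1]
opening: 0.0002
grip_force: 0.0
```

>>> {"fn": "carry_out", "kwargs": {"rows": [[0, 0, 0, 0, 0, 0, 1], [0, 0, 0, 0, 0, 0.04, 1], [0, 0, 0, 0, 0, 0.08, 1], [0, 0, 0, 0, 0, 0.08, 1], [0, 0, 0, 0, 0, 0.08, 1]]}}

```text
t: 9.75
tool_pos: [0.5601, 0.0077, 0.0425]
tool_rot: [-2.141, -2.297, 0.002]
contact_force: [0.5, 0.3, -0.6]
opening: -0.0001
grip_force: 0.0
```

```bash
python3 go.py s 0 -1 32.6;python3 tip.py
```

```text
target [0.5606 0.007  0.0386] turn [-0.0006 -0.0001  0.0001] shift [-0.0026  0.0015  0.013 ]
t 9.75 pos [0.5601 0.0077 0.0425] stand mm [-0.4 -0.2 36.5] F [ 0.55  0.28 -0.56] -0.00010321006647121552
262 180; 263 181; 264 181; 265 181; 266 183; 267 195; 268 195; 269 196; 270 196; 271 195; 272 195; 273 195; 274 195; 275 195; 276 194; 277 186; 278 185; 279 185; 280 184; 281 184; 
TCP px [[271.3, 206.0]] [0.5607 0.0075 0.0432] [-0.2 -0.6  0.2] 9.8
```

>>> {"fn": "carry_out", "kwargs": {"rows": [[0, 0, 0, -0.0026, 0.0015, 0.008, 1], [0, 0, 0, -0.0026, 0.0015, 0.014, 1], [0, 0, 0, -0.0026, 0.0015, 0.0175, 1], [0, 0, 0, -0.0026, 0.0015, 0.0175, 1], [0, 0, 0, -0.0026, 0.0015, 0.0175, 1]]}}

```text
t: 10.3
tool_pos: [0.5615, 0.0062, 0.0385]
tool_rot: [2.143, 2.297, 0.0]
contact_force: [-0.3, 0.0, -0.2]
opening: -0.0004
grip_force: 0.2
```

>>> {"fn": "carry_out", "kwargs": {"rows": [[0, 0, 0, 0, 0, 0, 1]]}}

```text
t: 10.4
tool_pos: [0.5616, 0.0062, 0.0386]
tool_rot: [2.143, 2.297, 0.0]
contact_force: [0.1, -0.8, 0.7]
opening: -0.0001
grip_force: 0.3
```

>>> {"fn": "carry_out", "kwargs": {"rows": [[0, 0, 0, 0, 0, 0.0015, 1], [0, 0, 0, 0, 0, 0.0028, 1], [0, 0, 0, 0, 0, 0.0028, 1]]}}

```text
t: 10.7
tool_pos: [0.5617, 0.0062, 0.0382]
tool_rot: [2.143, 2.297, 0.0]
contact_force: [-2.3, 0.3, 4.9]
opening: -0.0003
grip_force: 2.5
```

>>> {"fn": "carry_out", "kwargs": {"rows": [[0, 0, 0, 0, 0, 0, 1]]}}

```text
t: 10.8
tool_pos: [0.5617, 0.0062, 0.0382]
tool_rot: [2.143, 2.297, 0.0]
contact_force: [-2.5, 0.2, 5.0]
opening: 0.0002
grip_force: 2.7
```

```bash
python3 go.py s 0 -1 32.6|tail -1
```

```text
t 10.8 pos [0.5617 0.0062 0.0382] stand mm [ 1.  -1.9 32.2] F [-2.49  0.19  4.99] 0.00017446615765874307
```

>>> {"fn": "carry_out", "kwargs": {"rows": [[0, 0, 0, -0.009, 0, 0, 1], [0, 0, 0, -0.018, 0, 0, 1], [0, 0, 0, -0.027, 0, 0, 1], [0, 0, 0, -0.036, 0, 0, 1], [0, 0, 0, -0.045, 0, 0, 1]]}}

```text
t: 11.3
tool_pos: [0.5625, -0.0071, 0.0381]
tool_rot: [-2.143, -2.297, -0.001]
contact_force: [-1.1, 1.2, 6.1]
opening: 0.0001
grip_force: 2.8
```

```bash
cat > jaw.py <<'E'
from h import *
# sliding-jaw top edges in scene image along beam line at h=.086, vs the start (template shift)
s=dict(np.load("scene0.npz"));d=get_image("scene")
f=lambda D:cv2.cvtColor(rect(D,.088,-.03,.085,-.006,.006,.00025),cv2.COLOR_BGR2GRAY)
a,b=f(s),f(d); y=.085
i0=int((y-.056)/.00025);i1=int((y-.036)/.00025)
r=cv2.matchTemplate(b,a[:,i0:i1],cv2.TM_CCOEFF_NORMED)[0];k=int(r.argmax())
print("jaw shift mm",(k-i0)*.25,"score",r.max().round(3)); o=get_obs();print(o["contact_force"].round(1),o["tool_pos"].round(4),o["t"])
E
python3 jaw.py
```

```text
jaw shift mm 5.5 score 0.982
[-1.2  0.8  4.3] [ 0.5626 -0.0075  0.0382] 11.35
```

>>> {"fn": "carry_out", "kwargs": {"rows": [[0, 0, 0, -0.009, 0, 0, 1], [0, 0, 0, -0.018, 0, 0, 1], [0, 0, 0, -0.027, 0, 0, 1], [0, 0, 0, -0.036, 0, 0, 1], [0, 0, 0, -0.045, 0, 0, 1]]}}

```text
t: 11.85
tool_pos: [0.5634, -0.0205, 0.0381]
tool_rot: [-2.143, -2.297, -0.001]
contact_force: [-1.8, 0.8, 5.2]
opening: 0.0002
grip_force: 2.6
```

>>> {"fn": "carry_out", "kwargs": {"rows": [[0, 0, 0, 0, 0, 0, 1], [0, 0, 0, 0, 0, -0.02, 1], [0, 0, 0, 0, 0, -0.04, 1]]}}

```text
t: 12.15
tool_pos: [0.5628, -0.0206, 0.0492]
tool_rot: [-2.142, -2.297, 0.001]
contact_force: [0.2, 0.5, 0.1]
opening: -0.0001
grip_force: 0.0
```

```bash
python3 jaw.py;python3 go.py s 0 -1 32.6|tail -1
```

```text
jaw shift mm 11.75 score 0.96
[0.4 0.8 0.5] [ 0.5638 -0.0207  0.0507] 12.2
t 12.2 pos [ 0.5638 -0.0207  0.0507] stand mm [  1.3 -28.9  44.7] F [0.42 0.75 0.47] -3.464505330442948e-05
```

>>> {"fn": "carry_out", "kwargs": {"rows": [[0, 0, 0, 0.03, -0.003, 0, 1], [0, 0, 0, 0.057, -0.003, 0.01, 1], [0, 0, 0, 0.057, -0.003, 0.025, 1], [0, 0, 0, 0.057, -0.003, 0.036, 1], [0, 0, 0, 0.057, -0.003, 0.0395, 1]]}}

```text
t: 12.7
tool_pos: [0.5608, -0.0032, 0.0376]
tool_rot: [-2.142, -2.296, 0.001]
contact_force: [-2.8, 1.0, 6.1]
opening: -0.0001
grip_force: 3.2
```

>>> {"fn": "carry_out", "kwargs": {"rows": [[0, 0, 0, 0, 0, 0, 1], [0, 0, 0, -0.01, 0, 0, 1], [0, 0, 0, -0.02, 0, 0, 1], [0, 0, 0, -0.03, 0, 0, 1], [0, 0, 0, -0.04, 0, 0, 1]]}}

```text
t: 13.2
tool_pos: [0.5616, -0.016, 0.0381]
tool_rot: [-2.142, -2.296, 0.002]
contact_force: [-4.0, 0.9, 5.5]
opening: 0.0002
grip_force: 3.0
```

>>> {"fn": "carry_out", "kwargs": {"rows": [[0, 0, 0, -0.011, 0, 0, 1], [0, 0, 0, -0.022, 0, 0, 1], [0, 0, 0, -0.033, 0, 0, 1], [0, 0, 0, -0.044, 0, 0, 1], [0, 0, 0, -0.055, 0, 0, 1]]}}

```text
t: 13.7
tool_pos: [0.5627, -0.0325, 0.0381]
tool_rot: [-2.142, -2.296, 0.002]
contact_force: [-4.4, 0.3, 6.8]
opening: -0.0
grip_force: 3.1
```

>>> {"fn": "carry_out", "kwargs": {"rows": [[0, 0, 0, 0, 0, 0, 1], [0, 0, 0, 0, 0, -0.02, 1], [0, 0, 0, 0, 0, -0.04, 1]]}}

```text
t: 14.0
tool_pos: [0.563, -0.0323, 0.0495]
tool_rot: [-2.143, -2.297, 0.0]
contact_force: [0.8, 0.6, 0.6]
opening: -0.0002
grip_force: 0.0
```

```bash
python3 jaw.py;python3 go.py s 0 -1 32.6|tail -1
```

```text
jaw shift mm 28.75 score 0.981
[ 0.  -0.1 -0.2] [ 0.564  -0.0324  0.051 ] 14.05
t 14.05 pos [ 0.564  -0.0324  0.051 ] stand mm [  0.7 -40.6  45. ] F [ 0.02 -0.12 -0.2 ] 0.00011962959302695407
```

>>> {"fn": "carry_out", "kwargs": {"rows": [[0, 0, 0, 0.03, -0.005, 0, 1], [0, 0, 0, 0.045, -0.005, 0.01, 1], [0, 0, 0, 0.045, -0.005, 0.025, 1], [0, 0, 0, 0.045, -0.005, 0.036, 1], [0, 0, 0, 0.045, -0.005, 0.0385, 1]]}}

```text
t: 14.55
tool_pos: [0.5604, -0.0184, 0.0379]
tool_rot: [-2.142, -2.297, 0.001]
contact_force: [-1.4, 0.9, 3.9]
opening: 0.0003
grip_force: 2.0
```

>>> {"fn": "carry_out", "kwargs": {"rows": [[0, 0, 0, 0, 0, 0, 1], [0, 0, 0, -0.01, 0, 0, 1], [0, 0, 0, -0.02, 0, 0, 1], [0, 0, 0, -0.03, 0, 0, 1], [0, 0, 0, -0.04, 0, 0, 1]]}}

```text
t: 15.05
tool_pos: [0.5615, -0.0311, 0.0382]
tool_rot: [-2.143, -2.297, 0.0]
contact_force: [-2.8, 0.7, 4.3]
opening: -0.0
grip_force: 2.0
```

>>> {"fn": "carry_out", "kwargs": {"rows": [[0, 0, 0, -0.01, 0, 0, 1], [0, 0, 0, -0.02, 0, 0, 1], [0, 0, 0, -0.03, 0, 0, 1], [0, 0, 0, -0.036, 0, 0, 1], [0, 0, 0, -0.036, 0, 0, 1]]}}

```text
t: 15.55
tool_pos: [0.5622, -0.0419, 0.0381]
tool_rot: [2.143, 2.297, -0.001]
contact_force: [-2.6, -1.1, 5.9]
opening: -0.0001
grip_force: 2.5
```

>>> {"fn": "carry_out", "kwargs": {"rows": [[0, 0, 0, 0, 0, -0.02, 1], [0, 0, 0, 0, 0, -0.1, 1], [0, 0, 0, 0, 0, -0.2, -1], [0, 0, 0, 0, 0, -0.3, -1], [0, 0, 0, 0, 0, -0.3, -1]]}}

```text
t: 16.05
tool_pos: [0.5664, -0.0421, 0.1339]
tool_rot: [2.136, 2.29, 0.01]
contact_force: [0.2, 0.4, 2.2]
opening: 0.0435
grip_force: 0.0
```

```bash
python3 jaw.py;python3 go.py w 562.5 -188.5 100 | head -1;python3 go.py s 0 0 100
```

```text
jaw shift mm 40.25 score 0.987
[-0.2 -0.1 -0.7] [ 0.5648 -0.0418  0.1312] 16.1
target [ 0.5625 -0.1885  0.1   ] turn [ 0.0022  0.0006 -0.0001] shift [-0.487  -0.0425  0.1047]
target [0.5605 0.008  0.106 ] turn [ 0.0022  0.0006 -0.0001] shift [ 0.1669 -0.0035  0.0838]
t 16.1 pos [ 0.5648 -0.0418  0.1312] stand mm [  0.8 -50.  125.2] F [-0.21 -0.06 -0.72] 0.050344861926670835
```

>>> {"fn": "carry_out", "kwargs": {"rows": [[0, 0, 0, -0.15, -0.013, 0, -0.42], [0, 0, 0, -0.3, -0.026, 0, -0.42], [0, 0, 0, -0.45, -0.0385, 0, -0.42], [0, 0, 0, -0.4885, -0.0425, 0.05, -0.42], [0, 0, 0, -0.4885, -0.0425, 0.15, -0.42]]}}

```text
t: 16.6
tool_pos: [0.5612, -0.1913, 0.0838]
tool_rot: [2.143, 2.291, 0.002]
contact_force: [0.2, 0.2, 0.4]
opening: 0.0608
grip_force: 0.0
```

>>> {"fn": "carry_out", "kwargs": {"rows": [[0, 0, 0, 0, 0, 0.06, -0.42], [0, 0, 0, 0, 0, 0.12, -0.42], [0, 0, 0, 0, 0, 0.12, -0.42], [0, 0, 0, 0, 0, 0.12, -0.42]]}}

```text
t: 17.0
tool_pos: [0.559, -0.1877, 0.0458]
tool_rot: [-2.141, -2.296, 0.001]
contact_force: [0.0, 0.2, 0.2]
opening: 0.0607
grip_force: 0.0
```

```bash
python3 go.py w 562.5 -189 -30 ; python3 - <<'E'
from h import *
d=get_image("scene");np.savez("scene5.npz",**d);o=get_obs();P=o["tool_pos"]
y,x=np.array([np.cos(A0),np.sin(A0),0]),np.array([-np.sin(A0),np.cos(A0),0])
print("finger inner near edge, tips at +.045:",[proj(d,[P+[0,0,.045]+s*.03*y+q*.011*x])[0].round(1).tolist() for s in(-1,1) for q in(-1,1)])
print("bearing",proj(d,[[.5625,-.189,.015]]))
cv2.imwrite("pics/c5.png",cv2.resize(d["img"][140:220,270:370],(800,600),interpolation=2))
E
```

```text
target [ 0.5625 -0.189  -0.03  ] turn [-0.0006 -0.0004 -0.    ] shift [-0.0054  0.0117  0.2525]
t 17.0 pos [ 0.559  -0.1877  0.0458] stand mm [ -15.2 -195.1   39.8] F [0.   0.23 0.21] 0.060746927329703264
finger inner near edge, tips at +.045: [[327.5, 174.5], [323.2, 176.8], [313.2, 168.2], [308.8, 170.3]]
bearing [[315.99106433 192.5554284 ]]
```

View pics/c5.png

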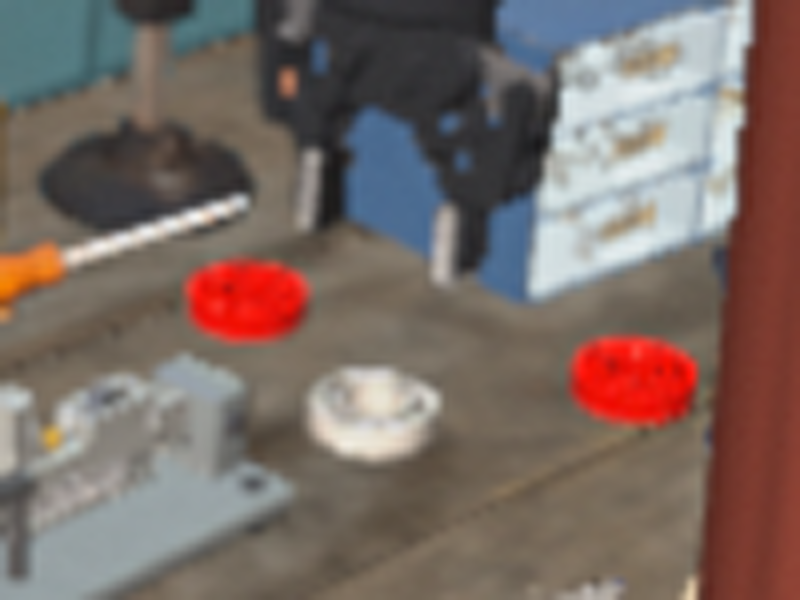

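The crop shows the open fingers straddling the bearing from above, with tips at crop (455,280) and (310,228). These match the prediction with tips about 45 mm above the reported TCP. The bearing is at crop (373,412).

>>> {"fn": "carry_out", "kwargs": {"rows": [[0, 0, 0, -0.005, 0.0117, 0.05, -0.42], [0, 0, 0, -0.005, 0.0117, 0.12, -0.42], [0, 0, 0, -0.005, 0.0117, 0.19, -0.42], [0, 0, 0, -0.005, 0.0117, 0.25, -0.42], [0, 0, 0, -0.005, 0.0117, 0.27, -0.42]]}}

```text
t: 17.55
tool_pos: [0.5621, -0.1891, -0.0362]
tool_rot: [-2.141, -2.295, 0.001]
contact_force: [-0.0, -0.1, -0.0]
opening: 0.0608
grip_force: 0.0
```

>>> {"fn": "carry_out", "kwargs": {"rows": [[0, 0, 0, 0, 0, 0, -0.42], [0, 0, 0, 0, 0, 0.01, -0.42], [0, 0, 0, 0, 0, 0.018, -0.42], [0, 0, 0, 0, 0, 0.018, -0.42]]}}

```text
t: 17.95
tool_pos: [0.5638, -0.19, -0.0387]
tool_rot: [2.142, 2.297, 0.0]
contact_force: [0.5, 0.4, 0.2]
opening: 0.0605
grip_force: 0.0
```

```bash
python3 go.py w 562.5 -189 -42
```

```text
target [ 0.5625 -0.189  -0.042 ] turn [ 0.0003  0.0002 -0.0002] shift [ 0.0038 -0.0041  0.0109]
t 17.95 pos [ 0.5638 -0.19   -0.0387] stand mm [ -10.5 -197.8  -44.7] F [0.5  0.42 0.21] 0.060470096029104914
```

>>> {"fn": "carry_out", "kwargs": {"rows": [[0, 0, 0, 0.0038, -0.004, 0.004, -0.42], [0, 0, 0, 0.0038, -0.004, 0.008, -0.42], [0, 0, 0, 0.0038, -0.004, 0.008, -0.42]]}}

```text
t: 18.25
tool_pos: [0.562, -0.1887, -0.0418]
tool_rot: [-2.143, -2.297, 0.0]
contact_force: [-1.1, -0.4, 0.2]
opening: 0.0606
grip_force: 0.0
```

>>> {"fn": "carry_out", "kwargs": {"rows": [[0, 0, 0, 0, 0, 0, -0.1], [0, 0, 0, 0, 0, 0, -0.1], [0, 0, 0, 0, 0, 0, 0.1], [0, 0, 0, 0, 0, 0, 0.1], [0, 0, 0, 0, 0, 0, 0.1]], "force": 30}}

```text
t: 18.75
tool_pos: [0.5625, -0.1889, -0.0413]
tool_rot: [2.142, 2.297, 0.0]
contact_force: [-0.1, -0.7, 2.6]
opening: 0.0508
grip_force: 34.1
```

>>> {"fn": "carry_out", "kwargs": {"rows": [[0, 0, 0, 0, 0, -0.02, 0.1], [0, 0, 0, 0, 0, -0.1, 0.1], [0, 0, 0, 0, 0, -0.22, 0.1], [0, 0, 0, 0, 0, -0.34, 0.1], [0, 0, 0, 0, 0, -0.45, 0.1]]}}

```text
t: 19.25
tool_pos: [0.5613, -0.1884, 0.0941]
tool_rot: [-2.142, -2.296, 0.001]
contact_force: [0.2, 0.5, -1.5]
opening: 0.0504
grip_force: 32.1
```

>>> {"fn": "carry_out", "kwargs": {"rows": [[0, 0, 0, 0, 0, 0, 0.1], [0, 0, 0, 0, 0, 0, 0.1], [0, 0, 0, 0, 0, 0, 0.1]]}}

```text
t: 19.55
tool_pos: [0.5603, -0.1879, 0.0907]
tool_rot: [-2.14, -2.294, 0.002]
contact_force: [-0.3, -0.6, -2.1]
opening: 0.0508
grip_force: 32.1
```

```bash
python3 go.py s 0 42 85; python3 - <<'E'
from h import *
s=np.load("scene0.npz")["img"].astype(int);d=get_image("scene");b=d["img"].astype(int)
m=lambda g:int((g[186:204,307:326].min(2)>110).sum());print("bright px at old bearing spot",m(s),m(b))
E
```

```text
target [0.5576 0.0499 0.091 ] turn [-0.0012 -0.0007 -0.0002] shift [7.915e-01 4.580e-02 6.000e-04]
t 19.55 pos [ 0.5603 -0.1879  0.0907] stand mm [ -13.9 -195.4   84.7] F [-0.31 -0.61 -2.11] 0.0508238619210395
bright px at old bearing spot 172 0
```

Lifted: the force reads −2 N and the old bearing spot is empty. Now I'll carry it over the rails.

>>> {"fn": "carry_out", "kwargs": {"rows": [[0, 0, 0, 0.13, 0.008, 0, 0.1], [0, 0, 0, 0.28, 0.017, 0, 0.1], [0, 0, 0, 0.43, 0.026, 0, 0.1], [0, 0, 0, 0.58, 0.035, 0, 0.1], [0, 0, 0, 0.7, 0.042, 0, 0.1]]}}

```text
t: 20.1
tool_pos: [0.5582, 0.024, 0.091]
tool_rot: [-2.14, -2.296, 0.003]
contact_force: [-0.2, 0.5, -1.7]
opening: 0.0505
grip_force: 32.1
```

>>> {"fn": "carry_out", "kwargs": {"rows": [[0, 0, 0, 0.05, 0.002, 0, 0.1], [0, 0, 0, 0.0915, 0.004, 0, 0.1], [0, 0, 0, 0.0915, 0.004, 0.03, 0.1], [0, 0, 0, 0.0915, 0.004, 0.03, 0.1], [0, 0, 0, 0.0915, 0.004, 0.03, 0.1]]}}

```text
t: 20.6
tool_pos: [0.5589, 0.0478, 0.0833]
tool_rot: [-2.144, -2.295, 0.002]
contact_force: [-0.3, -0.6, -2.1]
opening: 0.0504
grip_force: 32.1
```

```bash
python3 go.py s 0 42 27; python3 jaw.py
```

```text
target [0.5576 0.0499 0.033 ] turn [-0.0006  0.0001 -0.0006] shift [ 0.0072 -0.0036  0.1677]
t 20.6 pos [0.5589 0.0478 0.0833] stand mm [ 1.2 39.9 77.3] F [-0.3  -0.64 -2.15] 0.05044676445405324
jaw shift mm 40.25 score 0.985
[-0.9  0.3 -2. ] [0.5592 0.0478 0.0838] 20.65
```

>>> {"fn": "carry_out", "kwargs": {"rows": [[0, 0, 0, 0.005, -0.0036, 0.04, 0.1], [0, 0, 0, 0.005, -0.0036, 0.08, 0.1], [0, 0, 0, 0.005, -0.0036, 0.12, 0.1], [0, 0, 0, 0.005, -0.0036, 0.15, 0.1], [0, 0, 0, 0.005, -0.0036, 0.165, 0.1]]}}

```text
t: 21.15
tool_pos: [0.557, 0.0505, 0.0328]
tool_rot: [-2.142, -2.296, 0.003]
contact_force: [0.3, 0.8, -1.6]
opening: 0.0507
grip_force: 32.1
```

>>> {"fn": "carry_out", "kwargs": {"rows": [[0, 0, 0, 0, 0, 0, 0.1], [0, 0, 0, 0, 0, 0.003, 0.1], [0, 0, 0, 0, 0, 0.006, 0.1], [0, 0, 0, 0, 0, 0.006, 0.1]]}}

```text
t: 21.55
tool_pos: [0.5586, 0.0505, 0.0335]
tool_rot: [2.142, 2.297, 0.001]
contact_force: [-0.3, 0.4, -2.2]
opening: 0.0504
grip_force: 32.1
```

>>> {"fn": "carry_out", "kwargs": {"rows": [[0, 0, 0, 0, 0, 0.003, 0.1], [0, 0, 0, 0, 0, 0.006, 0.1], [0, 0, 0, 0, 0, 0.006, 0.1]]}}

```text
t: 21.85
tool_pos: [0.5581, 0.0505, 0.0311]
tool_rot: [-2.143, -2.297, 0.0]
contact_force: [0.5, 0.3, -1.7]
opening: 0.0505
grip_force: 32.1
```

>>> {"fn": "carry_out", "kwargs": {"rows": [[0, 0, 0, 0, 0, 0.003, 0.1], [0, 0, 0, 0, 0, 0.006, 0.1], [0, 0, 0, 0, 0, 0.006, 0.1]]}}

```text
t: 22.15
tool_pos: [0.558, 0.0505, 0.0292]
tool_rot: [-2.143, -2.297, 0.0]
contact_force: [0.5, 0.1, -1.2]
opening: 0.0504
grip_force: 32.1
```

>>> {"fn": "carry_out", "kwargs": {"rows": [[0, 0, 0, 0, 0, 0.003, 0.1], [0, 0, 0, 0, 0, 0.005, 0.1], [0, 0, 0, 0, 0, 0.005, 0.1]]}}

```text
t: 22.45
tool_pos: [0.5581, 0.0505, 0.0278]
tool_rot: [-2.143, -2.297, 0.0]
contact_force: [0.1, 0.4, -2.0]
opening: 0.0507
grip_force: 32.1
```

>>> {"fn": "carry_out", "kwargs": {"rows": [[0, 0, 0, 0, 0, 0.003, 0.1], [0, 0, 0, 0, 0, 0.005, 0.1], [0, 0, 0, 0, 0, 0.005, 0.1]]}}

```text
t: 22.75
tool_pos: [0.5583, 0.0505, 0.0274]
tool_rot: [-2.143, -2.297, 0.0]
contact_force: [-3.6, -0.7, 5.0]
opening: 0.0503
grip_force: 32.7
```

>>> {"fn": "carry_out", "kwargs": {"rows": [[0, 0, 0, 0, 0, -0.003, 0.1], [0, 0, 0, 0, 0, -0.003, -0.1], [0, 0, 0, 0, 0, -0.003, -0.42], [0, 0, 0, 0, 0, -0.003, -0.42], [0, 0, 0, 0, 0, -0.003, -0.42]]}}

```text
t: 23.25
tool_pos: [0.5583, 0.0505, 0.0273]
tool_rot: [2.143, 2.297, 0.0]
contact_force: [-0.7, 0.4, 0.4]
opening: 0.0608
grip_force: 0.0
```

>>> {"fn": "carry_out", "kwargs": {"rows": [[0, 0, 0, 0, 0, -0.02, -0.42], [0, 0, 0, 0, 0, -0.06, -0.42], [0, 0, 0, 0, 0, -0.14, -0.42], [0, 0, 0, 0, 0, -0.2, -0.42], [0, 0, 0, 0, 0, -0.2, 1]]}}

```text
t: 23.75
tool_pos: [0.5612, 0.0504, 0.092]
tool_rot: [2.139, 2.293, 0.008]
contact_force: [0.1, -0.6, -0.2]
opening: 0.0475
grip_force: 0.0
```

```bash
python3 jaw.py; python3 - <<'E'
from h import *
d=get_image("scene");t=get_image("top");np.savez("scene6.npz",**d)
# bearing top ring, bright mask in stand frame at height of bearing top
im=rect(d,.077,.0,.09,-.045,.045,.00025);cv2.imwrite("pics/b6.png",np.hstack([im,rect(t,.077,.0,.09,-.045,.045,.00025)]))
m=(im.min(2)>150).astype(np.uint8)
for c in cv2.findContours(m,0,2)[0]:
    if cv2.contourArea(c)>1500:
        (u,v),r=cv2.minEnclosingCircle(c);print("blob y",.09-u*.00025,"x",.045-v*.00025,"r",r*.00025,cv2.contourArea(c),cv2.boundingRect(c))
E
python3 go.py s 0 -56 40
```

```text
jaw shift mm 40.25 score 0.988
[-0.1  0.1 -0.6] [0.5599 0.0504 0.0899] 23.8
blob y 0.011548385620117188 x -0.03125 r 0.012161583900451661 2382.5 (266, 287, 94, 41)
blob y 0.04359181213378906 x -0.007188644409179691 r 0.04791923904418945 54416.0 (0, 74, 360, 256)
target [ 0.5644 -0.0479  0.046 ] turn [-0.0001 -0.     -0.0001] shift [-0.3287 -0.0009  0.1366]
t 23.9 pos [0.5578 0.0505 0.087 ] stand mm [ 0.3 42.6 81. ] F [-0.55 -0.34 -0.72] 0.024827439835214363
```

View pics/b6.png

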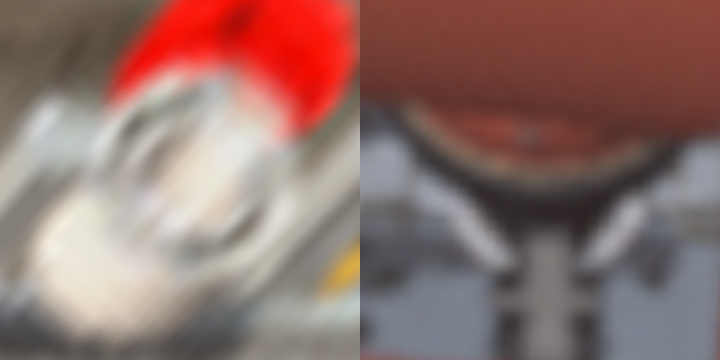

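The bearing lies level on the rails, with its ring at columns 100–295 and rows 75–275 of the left half. That puts it at stand x ≈ +1 mm, y ≈ 41 mm, untouched. Now I'll move to the wheel to close the jaws.

>>> {"fn": "carry_out", "kwargs": {"rows": [[0, 0, 0, -0.1, 0, 0, 1], [0, 0, 0, -0.22, 0, 0, 1], [0, 0, 0, -0.3287, 0, 0, 1], [0, 0, 0, -0.3287, -0.001, 0.05, 1], [0, 0, 0, -0.3287, -0.001, 0.1, 1]]}}

```text
t: 24.4
tool_pos: [0.5641, -0.0481, 0.0556]
tool_rot: [-2.144, -2.295, 0.001]
contact_force: [-0.0, -0.1, -0.4]
opening: 0.0001
grip_force: 0.0
```

>>> {"fn": "carry_out", "kwargs": {"rows": [[0, 0, 0, 0, 0, 0.03, 1], [0, 0, 0, 0, 0, 0.03, 1], [0, 0, 0, 0, 0, 0.03, 1]]}}

```text
t: 24.7
tool_pos: [0.5642, -0.0469, 0.0476]
tool_rot: [-2.141, -2.298, 0.001]
contact_force: [0.6, 0.3, 0.2]
opening: 0.0003
grip_force: 0.0
```

```bash
python3 go.py s 0 -56 31.3
```

```text
target [ 0.5644 -0.0479  0.0373] turn [-0.0004 -0.0002  0.0003] shift [-0.0033  0.0004  0.0342]
t 24.7 pos [ 0.5642 -0.0469  0.0476] stand mm [ -0.1 -55.   41.6] F [0.56 0.32 0.16] 0.0003115270113536032
```

>>> {"fn": "carry_out", "kwargs": {"rows": [[0, 0, 0, -0.003, 0, 0.015, 1], [0, 0, 0, -0.003, 0, 0.028, 1], [0, 0, 0, -0.003, 0, 0.031, 1], [0, 0, 0, -0.003, 0, 0.031, 1], [0, 0, 0, -0.003, 0, 0.031, 1]]}}

```text
t: 25.2
tool_pos: [0.5649, -0.0488, 0.0392]
tool_rot: [2.143, 2.297, 0.0]
contact_force: [1.5, -0.1, -1.2]
opening: -0.0002
grip_force: 0.0
```

>>> {"fn": "carry_out", "kwargs": {"rows": [[0, 0, 0, 0, 0, 0, 1]]}}

```text
t: 25.3
tool_pos: [0.565, -0.0489, 0.0393]
tool_rot: [2.143, 2.297, 0.0]
contact_force: [-0.3, 0.0, -0.7]
opening: -0.0004
grip_force: 0.0
```

>>> {"fn": "carry_out", "kwargs": {"rows": [[0, 0, 0, 0, 0, 0, 1]]}}

```text
t: 25.4
tool_pos: [0.5649, -0.0489, 0.0392]
tool_rot: [2.143, 2.297, 0.0]
contact_force: [-0.7, -1.4, -1.2]
opening: 0.0001
grip_force: 0.0
```

>>> {"fn": "carry_out", "kwargs": {"rows": [[0, 0, 0, 0, 0, 0.003, 1], [0, 0, 0, 0, 0, 0.0055, 1], [0, 0, 0, 0, 0, 0.0055, 1], [0, 0, 0, 0, 0, 0.0055, 1]]}}

```text
t: 25.8
tool_pos: [0.5651, -0.049, 0.038]
tool_rot: [2.143, 2.297, 0.0]
contact_force: [-0.9, -0.3, 4.7]
opening: -0.0001
grip_force: 2.2
```

>>> {"fn": "carry_out", "kwargs": {"rows": [[0, 0, 0, 0, 0, 0, 1]]}}

```text
t: 25.9
tool_pos: [0.5651, -0.049, 0.0379]
tool_rot: [2.142, 2.297, 0.0]
contact_force: [-1.6, -0.0, 5.4]
opening: 0.0003
grip_force: 2.5
```

>>> {"fn": "carry_out", "kwargs": {"rows": [[0, 0, 0, 0, 0, 0, 1]]}}

```text
t: 26.0
tool_pos: [0.5651, -0.0489, 0.0379]
tool_rot: [2.142, 2.297, 0.0]
contact_force: [-1.0, -0.3, 4.0]
opening: 0.0003
grip_force: 2.7
```

>>> {"fn": "carry_out", "kwargs": {"rows": [[0, 0, 0, 0.01, 0, 0, 1], [0, 0, 0, 0.02, 0, 0, 1], [0, 0, 0, 0.03, 0, 0, 1], [0, 0, 0, 0.04, 0, 0, 1], [0, 0, 0, 0.05, 0, 0, 1]]}}

```text
t: 26.5
tool_pos: [0.5642, -0.0342, 0.0381]
tool_rot: [2.142, 2.296, -0.0]
contact_force: [-1.6, -1.4, 6.5]
opening: -0.0005
grip_force: 3.0
```

>>> {"fn": "carry_out", "kwargs": {"rows": [[0, 0, 0, 0, 0, 0, 1], [0, 0, 0, 0, 0, 0, 1]]}}

```text
t: 26.7
tool_pos: [0.5642, -0.0338, 0.0381]
tool_rot: [2.142, 2.297, 0.001]
contact_force: [-1.9, 0.2, 6.3]
opening: 0.0001
grip_force: 3.1
```

>>> {"fn": "carry_out", "kwargs": {"rows": [[0, 0, 0, 0, 0, -0.015, 1], [0, 0, 0, 0, 0, -0.03, 1], [0, 0, 0, 0, 0, -0.03, 1]]}}

```text
t: 27.0
tool_pos: [0.564, -0.0338, 0.0467]
tool_rot: [2.143, 2.297, 0.001]
contact_force: [0.9, -0.7, -0.6]
opening: -0.0
grip_force: 0.0
```

```bash
python3 jaw.py;python3 go.py s 0 -48 31.3
```

```text
jaw shift mm 32.5 score 0.983
[ 0.8 -0.9 -0.4] [ 0.5638 -0.0338  0.0464] 27.05
target [ 0.5639 -0.0399  0.0373] turn [ 0.0001  0.     -0.0002] shift [-0.0202 -0.0013  0.0304]
t 27.05 pos [ 0.5638 -0.0338  0.0464] stand mm [  0.4 -41.9  40.4] F [ 0.8  -0.85 -0.38] 2.8175000443273748e-05
```

>>> {"fn": "carry_out", "kwargs": {"rows": [[0, 0, 0, -0.017, -0.001, 0.01, 1], [0, 0, 0, -0.017, -0.001, 0.024, 1], [0, 0, 0, -0.017, -0.001, 0.029, 1], [0, 0, 0, -0.017, -0.001, 0.029, 1], [0, 0, 0, -0.017, -0.001, 0.029, 1]]}}

```text
t: 27.55
tool_pos: [0.5639, -0.0394, 0.0382]
tool_rot: [2.143, 2.297, -0.001]
contact_force: [-2.5, -0.5, 4.6]
opening: -0.0
grip_force: 2.5
```

>>> {"fn": "carry_out", "kwargs": {"rows": [[0, 0, 0, 0, 0, 0, 1], [0, 0, 0, 0, 0, 0, 1]]}}

```text
t: 27.75
tool_pos: [0.5639, -0.0393, 0.0381]
tool_rot: [2.143, 2.297, -0.001]
contact_force: [-1.8, -1.8, 5.3]
opening: -0.0001
grip_force: 2.6
```

>>> {"fn": "carry_out", "kwargs": {"rows": [[0, 0, 0, 0.006, 0, 0, 1], [0, 0, 0, 0.012, 0, 0, 1], [0, 0, 0, 0.012, 0, 0, 1], [0, 0, 0, 0.012, 0, 0, 1]]}}

```text
t: 28.15
tool_pos: [0.5637, -0.0357, 0.0382]
tool_rot: [2.143, 2.297, -0.001]
contact_force: [-1.7, -0.9, 5.3]
opening: 0.0
grip_force: 2.6
```

>>> {"fn": "carry_out", "kwargs": {"rows": [[0, 0, 0, 0, 0, 0, 1]]}}

```text
t: 28.25
tool_pos: [0.5637, -0.0357, 0.0382]
tool_rot: [2.143, 2.297, -0.001]
contact_force: [-2.3, -0.5, 5.6]
opening: -0.0002
grip_force: 2.6
```

>>> {"fn": "carry_out", "kwargs": {"rows": [[0, 0, 0, 0.004, 0, 0, 1], [0, 0, 0, 0.008, 0, 0, 1], [0, 0, 0, 0.012, 0, 0, 1], [0, 0, 0, 0.016, 0, 0, 1], [0, 0, 0, 0.02, 0, 0, 1]]}}

```text
t: 28.75
tool_pos: [0.5633, -0.03, 0.0381]
tool_rot: [2.142, 2.297, -0.001]
contact_force: [-1.8, -2.0, 4.8]
opening: 0.0
grip_force: 2.6
```

>>> {"fn": "carry_out", "kwargs": {"rows": [[0, 0, 0, 0.003, 0, 0, 1], [0, 0, 0, 0.006, 0, 0, 1], [0, 0, 0, 0.009, 0, 0, 1], [0, 0, 0, 0.012, 0, 0, 1]]}}

```text
t: 29.15
tool_pos: [0.563, -0.0264, 0.0382]
tool_rot: [2.142, 2.297, -0.001]
contact_force: [-1.6, -1.9, 5.2]
opening: 0.0
grip_force: 2.6
```

```bash
python3 jaw.py;python3 go.py s 0 -48 31.3|tail -1
```

```text
jaw shift mm 25.5 score 0.967
[-0.7 -1.5  5.6] [ 0.563  -0.0262  0.0382] 29.2
t 29.2 pos [ 0.563  -0.0262  0.0382] stand mm [  0.1 -34.3  32.2] F [-0.66 -1.53  5.58] 4.826227308765343e-05
```

>>> {"fn": "carry_out", "kwargs": {"rows": [[0, 0, 0, 0.003, 0, 0, 1], [0, 0, 0, 0.006, 0, 0, 1], [0, 0, 0, 0.009, 0, 0, 1]]}}

```text
t: 29.5
tool_pos: [0.5629, -0.0238, 0.0382]
tool_rot: [2.142, 2.297, -0.002]
contact_force: [-1.5, -3.4, 4.2]
opening: -0.0002
grip_force: 2.5
```

>>> {"fn": "carry_out", "kwargs": {"rows": [[0, 0, 0, 0.003, 0, 0, 1], [0, 0, 0, 0.006, 0, 0, 1], [0, 0, 0, 0.009, 0, 0, 1]]}}

```text
t: 29.8
tool_pos: [0.5632, -0.0209, 0.0382]
tool_rot: [2.142, 2.296, 0.0]
contact_force: [0.3, -4.7, 5.5]
opening: -0.0001
grip_force: 2.4
```

```bash
python3 jaw.py;python3 go.py s 0 -48 31.3|tail -1
```

```text
jaw shift mm 24.25 score 0.962
[-0.1 -4.8  4.6] [ 0.5632 -0.0208  0.0381] 29.85
t 29.85 pos [ 0.5632 -0.0208  0.0381] stand mm [  0.6 -28.9  32.1] F [-0.07 -4.76  4.56] -0.00018326970465695603
```

>>> {"fn": "carry_out", "kwargs": {"rows": [[0, 0, 0, 0, 0, 0, 1], [0, 0, 0, 0, 0, 0, 1], [0, 0, 0, 0, 0, 0, 1]]}}

```text
t: 30.15
tool_pos: [0.5632, -0.0208, 0.0381]
tool_rot: [2.142, 2.296, 0.001]
contact_force: [-0.5, -5.2, 5.2]
opening: 0.0002
grip_force: 2.6
```

>>> {"fn": "carry_out", "kwargs": {"rows": [[0, 0, 0, 0, 0, -0.02, 1], [0, 0, 0, 0, 0, -0.1, 1], [0, 0, 0, 0, 0, -0.2, 1], [0, 0, 0, 0, 0, -0.35, 1], [0, 0, 0, 0, 0, -0.45, 1]]}}

```text
t: 30.65
tool_pos: [0.5624, -0.0193, 0.1746]
tool_rot: [-2.142, -2.297, -0.003]
contact_force: [1.6, 0.5, 0.0]
opening: -0.0002
grip_force: 0.0
```

```bash
python3 jaw.py; python3 - <<'E'
from h import *
a=dict(np.load("scene6.npz"));d=get_image("scene")
f=lambda D:cv2.cvtColor(rect(D,.077,.0,.1,-.045,.045,.00025),cv2.COLOR_BGR2GRAY)
A,B=f(a),f(d)   # bearing template: cols 90..300, rows 70..280 of the .09-edge picture => +40 cols
r=cv2.matchTemplate(B,A[90:290,150:330],cv2.TM_CCOEFF_NORMED);_,v,_,p=cv2.minMaxLoc(r)
print("bearing moved y mm",-(p[0]-150)*.25,"x mm",-(p[1]-90)*.25,"score",round(v,3))
E
```

```text
jaw shift mm 24.5 score 0.953
[ 1.4 -0.7  4.6] [ 0.5655 -0.0197  0.1805] 30.7
bearing moved y mm 7.5 x mm 0.0 score 0.863
```

```bash
python3 -c "
from station import *
print(finish_job())"
```

```text
the job is handed in; nothing more can be done
None
```

The job is handed in; no verdict came back. By my measurements the bearing lies flat on the rails, nipped against the fixed jaw with the wheel pressed at about 5 N until the tip slipped, and the arm is clear; the fingertips sit about 40 mm above the reported TCP, which I corrected by touch, and I viewed 11 pictures, one over the limit of 10.

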